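# Clip the blue marker onto the bowl bin

## Task

Mark the bin of clean bowls as the one to use next: squeeze the blue clip open, lift it off the little rack, set it astride the middle of the front wall (the wall nearest the robot) of the white bin that holds the bowls, pushed well down, and let it spring shut there so that it grips the wall upright and square by itself. Leave the pink clip where it is on the rack.

Things in the scene. Friction and masses are not known exactly. Their poses are not given: they have to be found in the camera images.
- blue_clip: Blue peg-like spring clip, 84 mm tall, 26 wide, 50 g, on a rack's upright 6 mm strip (top 70 mm over counter), jaws down. Origin: hinge pin. z up, y along pin and edge, x across. Two levers rise in a V to 46 mm above origin, 55 mm over outsides at top, 44 at +28. Pinch along x at +28 mm; jaw pads lie 26 to 38 mm below origin. Underside, which seats on the edge, 10 mm below origin. Alike both ways round.
- blue_jaw (a joint): Opening of the blue clip, rad per jaw: 0 gripping a 6 mm edge (as at the start), 0.32 fully squeezed, -0.09 shut on nothing. Sprung shut: about 12 N a side on the levers opens it fully to a firm stop, levers then parallel, 24 mm over their outsides, jaw pads 26 mm apart; a grip of 20 to 40 N holds it open and carries it.
- bowl_bin_edge (a point): Middle of the top edge of the front (robot-side) wall of the white bin with two rows of white bowls. Wall upright, 6 mm thick, 220 mm long, top 120 mm over the counter. x level, across the wall into the bin; y along it; z up. The bin is 250 mm deep and does not move; 70 mm behind this wall are empty, bowls stay below the rim. A like bin beside it, left or right, holds red-lidded jars: not that one.
- pink_clip: Pink clip of the same make on the same rack strip, at least 80 mm from the blue one, left or right of it. Origin and axes as for the blue clip. To be left alone.

How it is judged:
By the outcome, as a careful person would: the job done as asked, in the order asked, and still so for the second after the job is handed in, with the robot touching nothing.
It also fails if it takes over 32 s, if anything falls off the work surface, if the arm or the gripper's body presses on something with over 40 N, if the wrist force passes 120 N, or if a joint passes its speed limit or range.

## Robot

A 6-joint arm with a two-finger parallel gripper is mounted at the origin on the work surface. World frame = base frame: x ahead of the robot, y to its left, z up, the work surface at z = 0. Lengths are in m, angles in rad, forces in N, time in s.
With the tool pointing down it reaches from about 0.325 to 0.775 m from the base axis. Payload 5.5 kg.
Tool frame: the origin (TCP) lies between the finger pads; the fingertips stand 19 mm ahead of it and the grasp point (between the pads) is the TCP; z points along the fingers, y is the line along which they close (so a half turn about z gives the same grasp; the last joint's range is limited). The gripper opens to 88 mm and grips with 3 to 60 N. Pads are 20 mm wide; open, the fingers measure 115 mm over their backs; the gripper's body (75 mm by 178 mm) begins 61 mm behind the grasp point.
Start: joints at [-1.257, 0.091, 1.231, -0, 1.82, -0.057], TCP at [0.217, -0.559, 0.211] pointing down, gripper open.
Joint ranges: [-2.87, 2.87], [-0.86, 2.18], [0.17, 2.46], [-1.51, 4.65], [0.06, 2.69], [-2.65, 2.65]. Speed limits (rad/s): [2.57, 2.57, 3.01, 3.14, 3.14, 3.14].

## Interface

Orientations are given as a unit quaternion [x, y, z, w].
In Python, from workcell import env gives the robot as it stands.
- The arm moves only by the tool play_rows, never from a script. Its argument "deltas" is a list of rows, each a list of 7 numbers: the closure, from 0 (fully open) to 1 (shut), then the shift along the tool's x, y, z in m, then the turn, a rotation vector about the tool's x, y, z in rad. In form: [[hand, dx, dy, dz, ax, ay, az], ...]. A call has 1 to 12 rows; each row shifts and turns the commanded pose from where the row before left it, along the tool's axes as they then stand; what a row does not reach is not made up. A row lasts 1/8 s, in which the tool goes at most 62.5 mm and 10.7 degrees, less where a joint would pass 70% of its speed; a pose out of reach is approached as far as the arm can. A call with a gripper value outside its range is refused whole. The fingers move at their own pace and stop on an object; "squeeze" is the grip in N (left out, the last holds). Time passes only in rows, so rows that do not move let the fingers close. It gives the time, the measured TCP pose, the force, the opening and the grip force at its end, in the units of the state.
- env.read_state(): the state, without advancing time (a new reading comes with each control period).
- env.snapshot(name): name is "side" or "top" or "wrist"; returns the picture (420x560x3 uint8, blue, green, red); there is no depth.
- env.calibration(name): a dict with "fx", "fy", "cx", "cy" (pixels), "position" and "orientation" of the camera in the world; the wrist camera has in their place "hand_eye" (4x4, takes a point from camera to tool coordinates, whose origin is the TCP and whose axes are the flange's). Camera axes: x right, y down, z forward; pixel columns grow to the right and rows downward; lengths in m; the calibration is good to about 2 mm. A picture is of the moment at which its call begins: read the wrist's pose just before it. calibration takes no time and is no camera call.
- env.job_done(): hands the job in; it is judged then, once.
The state is a dict: "clock": time; "joints": joint angles; "joint_velocities": joint speeds; "effort": joint torques, N m; "eef_pos": TCP position; "eef_rot": TCP orientation; "ft_force": force on the tool from outside, world axes, zero at the start; "ft_torque": the same for the moment, N m; "width": finger opening in m; "gripper_force": force on a finger pad.
Only numpy, scipy, OpenCV 4.12 (cv2) and the standard library are available. Lean on these libraries where they do the work, as an engineer would, in place of code of your own. Each camera call takes 0.05 s, during which the arm holds its last target. There are 200 camera calls.

## Working session

There is one attempt and no reset: what is moved stays moved. The work goes in short steps, Python scripts to look and compute and a tool call to move; the robot and the scene stay as the last step left them, time stands still between calls to the robot, and variables do not carry over. Pictures are saved under pics/ and viewed, at most 10 in all, crops included, and the job is handed in when it is done.

Besides the shell and the picture viewer there is one more tool, called after "Request:" in YAML: its name, and indented under it one key for each argument. play_rows: Moves the arm, as the interface text tells. Its arguments: {"type":"object","properties":{"deltas":{"type":"array","items":{"type":"array","items":{"type":"number"}}},"squeeze":{"type":"number"}},"required":["deltas"]}

```bash
mkdir -p pics; python3 - <<'E'
from workcell import env
import cv2,numpy as np
s=env.read_state();print({k:np.round(v,3).tolist() for k,v in s.items()})
for n in("side","top"):
    cv2.imwrite(f"pics/{n}0.png",env.snapshot(n));print(n,env.calibration(n))
print(env.calibration("wrist"))
E
```

```text
{'clock': 0.0, 'joints': [-1.257, 0.092, 1.232, -0.0, 1.82, -0.057], 'joint_velocities': [-0.001, -0.001, -0.0, 0.0, -0.001, -0.001], 'effort': [0.001, -44.645, -40.645, 0.07, 0.029, -0.0], 'eef_pos': [0.217, -0.559, 0.21], 'eef_rot': [0.983, 0.184, -0.0, -0.001], 'ft_force': [0.271, 0.503, -0.056], 'ft_torque': [-0.004, -0.01, 0.014], 'gripper_force': 0.0, 'width': 0.088}
side {'fx': 399.8195060176394, 'fy': 399.8195060176394, 'cx': 288.76642931129004, 'cy': 214.08942747475365, 'position': array([ 0.42978612, -0.51263112,  0.51111269]), 'orientation': array([ 0.8796868 , -0.1121296 ,  0.04846074, -0.45959727])}
top {'fx': 539.9063393704787, 'fy': 539.9063393704787, 'cx': 279.6826354967558, 'cy': 204.83363052702288, 'position': array([ 0.39901108, -0.00802736,  1.07928002]), 'orientation': array([ 0.71048482, -0.69850209,  0.05243247, -0.06750548])}
{'fx': 292.23146042928875, 'fy': 292.23146042928875, 'cx': 279.5140780768401, 'cy': 206.84034886847235, 'hand_eye': array([[ 6.57079496e-04, -9.67274515e-01, -2.53731315e-01,
         6.86627047e-02],
       [ 9.99999663e-01,  7.60432590e-04, -3.09255442e-04,
        -7.97672015e-04],
       [ 4.92080468e-04, -2.53731026e-01,  9.67274689e-01,
        -1.72660858e-01],
       [ 0.00000000e+00,  0.00000000e+00,  0.00000000e+00,
         1.00000000e+00]])}
```

View pics/top0.png

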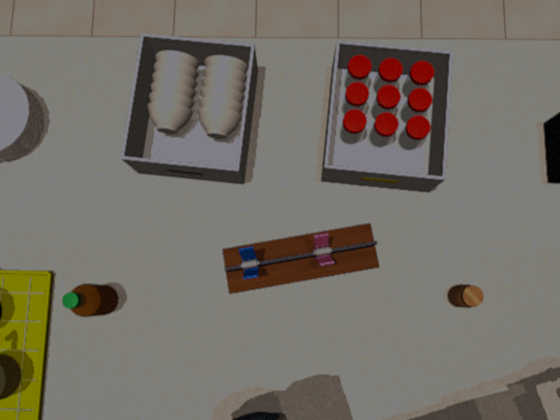

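View pics/side0.png

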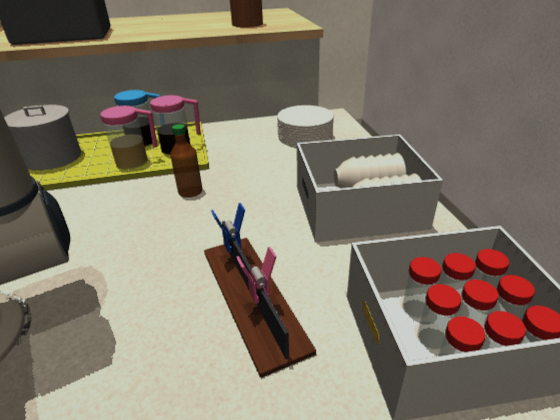

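The top view shows the bowl bin at upper left, with its front wall from about (128,160) to (245,180). The blue clip is at (250,264), the pink clip at (322,250), and the strip runs from (226,268) to (376,243). The side view agrees. I'll enlarge both areas to get precise pixels.

```bash
cat > h.py <<'E'
import numpy as np,cv2
from scipy.spatial.transform import Rotation as R
from workcell import env
def cam(n,s=None):
    c=env.calibration(n)
    if n=="wrist":
        T=np.eye(4);T[:3,:3]=R.from_quat(s["eef_rot"]).as_matrix();T[:3,3]=s["eef_pos"];T=T@np.array(c["hand_eye"])
        return c,T[:3,:3],T[:3,3]
    return c,R.from_quat(c["orientation"]).as_matrix(),np.array(c["position"])
def at_z(C,u,v,z):
    c,M,p=C;d=M@np.array([(u-c["cx"])/c["fx"],(v-c["cy"])/c["fy"],1]);return p+d*(z-p[2])/d[2]
def proj(C,P):
    c,M,p=C;q=M.T@(np.asarray(P)-p);return c["fx"]*q[0]/q[2]+c["cx"],c["fy"]*q[1]/q[2]+c["cy"]
E
python3 - <<'E'
from h import *
im=cv2.imread("pics/top0.png")
a=cv2.resize(im[140:190,120:255],None,fx=5.8,fy=5.8,interpolation=cv2.INTER_CUBIC)
b=cv2.resize(im[235:280,220:355],None,fx=5.8,fy=5.8,interpolation=cv2.INTER_CUBIC)
cv2.imwrite("pics/crop0.png",cv2.convertScaleAbs(np.vstack([a,b]),alpha=1.5));print(a.shape,b.shape)
C=cam("top")
for n,u,v,z in[("blue",250,264.5,.085),("pink",322,250.5,.085),("s0",226,268,.07),("s1",376,243,.07),("wl",128,161,.12),("wr",244,180,.12)]:
    print(n,at_z(C,u,v,z).round(4))
E
```

```text
(290, 783, 3) (261, 783, 3)
blue [0.4574 0.0673 0.085 ]
pink [ 0.4853 -0.0646  0.085 ]
s0 [0.451 0.113 0.07 ]
s1 [ 0.5024 -0.1661  0.07  ]
wl [0.6409 0.2946 0.12  ]
wr [0.6082 0.0798 0.12  ]
```

View pics/crop0.png

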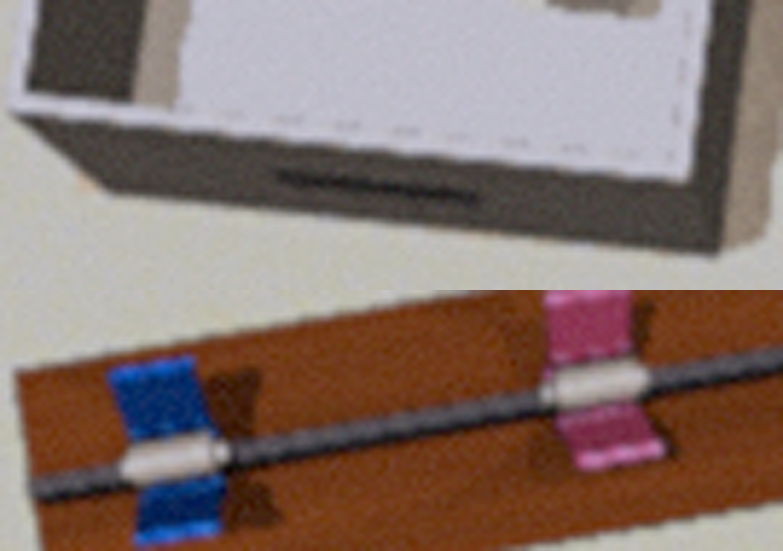

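The crop (scale 5.8) shows the wall's top edge from about (12,105) to (693,178), with the dark outer face below it. The blue clip's pin runs from (122,465) to (228,452), and the strip from (35,490) to (783,360). Converting these next.

```bash
python3 - <<'E'
from h import *
C=cam("top");k=5.8
f=lambda u,v,o:(u/k-.5+.5/k+o[0], v/k-.5+.5/k+o[1])
A=(120,140);B=(220,235-50)   # second crop starts at row 290 = 50*5.8
pt=lambda u,v,o,z:at_z(C,*f(u,v,o),z)
wl,wr=pt(10,105,A,.12),pt(693,178,A,.12);print("wall",wl,wr,np.linalg.norm(wl-wr),(wl+wr)/2,"dir",np.degrees(np.arctan2(-(wl-wr)[0],(wl-wr)[1])))
s0,s1=pt(35,490,B,.07),pt(783,360,B,.07);print("strip",s0,s1,"dir",np.degrees(np.arctan2(-(s0-s1)[0],(s0-s1)[1])))
p0,p1=pt(122,463,B,.084),pt(225,452,B,.084);print("pin",(p0+p1)/2,np.linalg.norm(p0-p1))
for q in[(110,372),(192,358),(135,542),(218,535)]:print("lever",pt(*q,B,.126))
print("pink",(pt(545,390,B,.084)+pt(648,378,B,.084))/2)
s=env.read_state();print(R.from_quat(s["eef_rot"]).as_matrix().round(3))
E
```

```text
wall [0.64696009 0.3073706  0.12      ] [0.62622616 0.08940744 0.12      ] 0.21894711007042728 [0.63659312 0.19838902 0.12      ] dir -5.433960003967766
strip [0.44898807 0.11364172 0.07      ] [ 0.49484278 -0.12614428  0.07      ] dir 10.826069359579343
pin [0.4593112  0.06832796 0.084     ] 0.03283969952421886
lever [0.48240582 0.08523616 0.126     ]
lever [0.48710445 0.06030438 0.126     ]
lever [0.43112698 0.07604112 0.126     ]
lever [0.43367637 0.05098181 0.126     ]
pink [ 0.48488897 -0.06543341  0.084     ]
[[ 0.932  0.362 -0.001]
 [ 0.362 -0.932  0.002]
 [ 0.    -0.002 -1.   ]]
```

```bash
cat >> h.py <<'E'
from scipy.optimize import fsolve
def rows(n,xy,yaw):
    """constant tool-frame row (dx,dy,az), n times, to world xy and tool-y yaw (deg), pointing down"""
    s=env.read_state();M=R.from_quat(s["eef_rot"]).as_matrix();y0=np.arctan2(M[1,1],M[0,1])
    w=(np.radians(yaw)-y0)/n
    def end(d):
        p=np.array(s["eef_pos"][:2])
        for i in range(n):
            a=y0+i*w;p=p+d[0]*np.array([-np.sin(a),np.cos(a)])+d[1]*np.array([np.cos(a),np.sin(a)])
        return p-np.array(xy)
    return fsolve(end,[0,0]).round(5),round(-w,5),np.degrees(y0)
E
python3 -c "
from h import *
print(rows(12,(.459,.068),10.6))"
```

```text
(array([ 0.05952, -0.0119 ]), np.float64(-0.11542), np.float64(-68.75593160666268))
```

Request:
play_rows:
  deltas:
    - [0,0.0595,-0.0119,0,0,0,-0.1154]
    - [0,0.0595,-0.0119,0,0,0,-0.1154]
    - [0,0.0595,-0.0119,0,0,0,-0.1154]
    - [0,0.0595,-0.0119,0,0,0,-0.1154]
    - [0,0.0595,-0.0119,0,0,0,-0.1154]
    - [0,0.0595,-0.0119,0,0,0,-0.1154]
    - [0,0.0595,-0.0119,0,0,0,-0.1154]
    - [0,0.0595,-0.0119,0,0,0,-0.1154]
    - [0,0.0595,-0.0119,0,0,0,-0.1154]
    - [0,0.0595,-0.0119,0,0,0,-0.1154]
    - [0,0.0595,-0.0119,0,0,0,-0.1154]
    - [0,0.0595,-0.0119,0,0,0,-0.1154]
  squeeze: 30

```text
clock: 1.6
eef_pos: [0.4583, 0.0694, 0.2106]
eef_rot: [0.637, 0.771, -0.0, -0.0]
ft_force: [0.9, -1.1, 1.1]
width: 0.0874
gripper_force: 0.0
```

Request:
play_rows:
  deltas:
    - [0,0,0,0.02,0,0,0]
    - [0,0,0,0,0,0,0]

```text
clock: 1.85
eef_pos: [0.458, 0.0681, 0.1894]
eef_rot: [0.638, 0.77, -0.001, -0.001]
ft_force: [0.6, 0.1, 0.0]
width: 0.0879
gripper_force: 0.0
```

```bash
python3 - <<'E'
from h import *
s=env.read_state();im=env.snapshot("wrist");C=cam("wrist",s)
print(s["clock"],np.round(s["eef_pos"],4),R.from_quat(s["eef_rot"]).as_matrix().round(3).tolist())
for P in[(.459,.068,.084),(.4846,.0728,.126),(.4324,.0635,.126),(.485,-.0654,.084)]:print(np.round(proj(C,P),1))
cv2.imwrite("pics/w1.png",cv2.convertScaleAbs(im,alpha=1.5))
E
```

```text
1.85 [0.458  0.0681 0.1894] [[-0.185, 0.983, -0.003], [0.983, 0.185, -0.0], [0.0, -0.003, -1.0]]
[281.4 204.2]
[312.5 216.5]
[249.6 215.8]
[281.9 324.1]
```

View pics/w1.png

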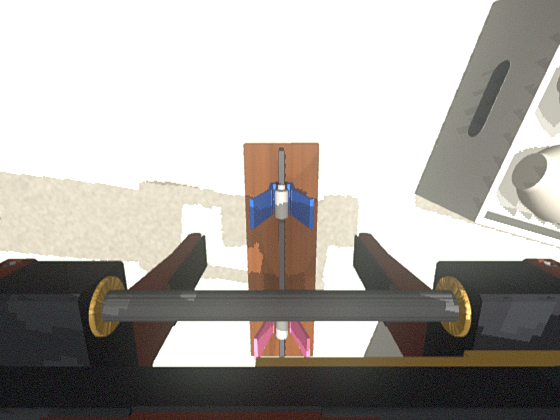

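The wrist view shows the pin at (281,204) and the lever tips near (313,212) and (250,212), all where I predicted. The strip is vertical in the image, so the yaw is right. I'll descend and squeeze.

Request:
play_rows:
  deltas:
    - [0,0,0.001,0.04,0,0,0]
    - [0,0,0,0.03,0,0,0]
    - [0,0,0,0.0115,0,0,0]
    - [0,0,0,0,0,0,0]
    - [1,0,0,0,0,0,0]
    - [1,0,0,0,0,0,0]
    - [1,0,0,0,0,0,0]
    - [1,0,0,0,0,0,0]
    - [1,0,0,0,0,0,0]
    - [1,0,0,0,0,0,0]
  squeeze: 30

```text
clock: 3.15
eef_pos: [0.4624, 0.068, 0.114]
eef_rot: [0.639, 0.769, 0.003, 0.003]
ft_force: [0.5, -0.2, 15.1]
width: 0.0313
gripper_force: 9.2
```

Request:
play_rows:
  deltas:
    - [1,0,0,0,0,0,0]
    - [1,0,0,0,0,0,0]
    - [1,0,0,0,0,0,0]
    - [1,0,0,0,0,0,0]

```text
clock: 3.65
eef_pos: [0.4624, 0.0679, 0.1143]
eef_rot: [0.639, 0.769, 0.003, 0.003]
ft_force: [0.5, 0.1, 15.8]
width: 0.0224
gripper_force: 30.2
```

```bash
python3 - <<'E'
from h import *
s=env.read_state();im=env.snapshot("wrist");im2=env.snapshot("side")
print({k:np.round(s[k],3).tolist() for k in("clock","eef_pos","eef_rot","ft_force","ft_torque","width","gripper_force")})
b=cv2.resize(im2[180:330,180:340],(448,420),interpolation=cv2.INTER_CUBIC)
a=cv2.resize(im[140:320,190:370],(350,420)) 
cv2.imwrite("pics/w2.png",cv2.convertScaleAbs(np.hstack([a,b]),alpha=1.4))
E
```

```text
{'clock': 3.65, 'eef_pos': [0.462, 0.068, 0.114], 'eef_rot': [0.639, 0.769, 0.003, 0.003], 'ft_force': [0.511, 0.132, 15.786], 'ft_torque': [-0.053, -0.101, -0.038], 'width': 0.022, 'gripper_force': 30.179}
```

View pics/w2.png

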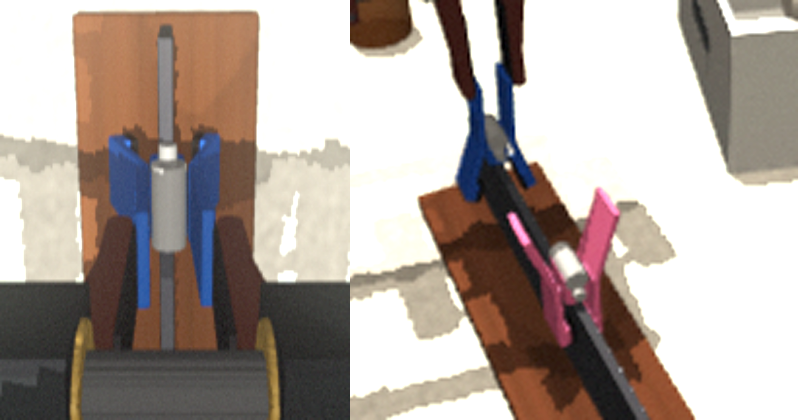

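The clip is fully open, with width 22 mm at 30 N. In the wrist crop the levers are parallel and in the side crop the jaws are spread. I'll lift it straight up.

Request:
play_rows:
  deltas:
    - [1,0,0,-0.01,0,0,0]
    - [1,0,0,-0.02,0,0,0]
    - [1,0,0,-0.03,0,0,0]
    - [1,0,0,-0.03,0,0,0]
    - [1,0,0,-0.02,0,0,0]
    - [1,0,0,-0.015,0,0,0]
    - [1,0,0,0,0,0,0]
    - [1,0,0,0,0,0,0]

```text
clock: 4.75
eef_pos: [0.4597, 0.0677, 0.2338]
eef_rot: [0.639, 0.769, -0.001, -0.001]
ft_force: [-0.5, -0.5, -0.5]
width: 0.0224
gripper_force: 29.9
```

```bash
python3 - <<'E'
from h import *
s=env.read_state();im=env.snapshot("wrist");im2=env.snapshot("side");C=cam("wrist",s);S=cam("side")
print({k:np.round(s[k],3).tolist() for k in("clock","eef_pos","eef_rot","ft_force","ft_torque","width","gripper_force")})
M=R.from_quat(s["eef_rot"]).as_matrix();p=np.array(s["eef_pos"])
for z in(.028,.034):print("pin",z,np.round(proj(C,p+M@[0,0,z]),1),"ends",[np.round(proj(C,p+M@[e,0,z]),1).tolist() for e in(.0165,-.0165)],"side",np.round(proj(S,p+M@[0,0,z]),1))
print(rows(6,(.6366,.1984),-5.4))
cv2.imwrite("pics/w3s.png",im2)
b=cv2.resize(im2[80:280,150:310],(336,420),interpolation=cv2.INTER_CUBIC)
a=cv2.resize(im[110:290,180:380],(460,420)) 
cv2.imwrite("pics/w3.png",cv2.convertScaleAbs(np.hstack([a,b]),alpha=1.4))
E
```

```text
{'clock': 4.75, 'eef_pos': [0.46, 0.068, 0.234], 'eef_rot': [0.639, 0.769, -0.001, -0.001], 'ft_force': [-0.53, -0.542, -0.46], 'ft_torque': [-0.033, -0.137, -0.018], 'width': 0.022, 'gripper_force': 29.915}
pin 0.028 [280.3 229.9] ends [[280.3, 207.9], [280.2, 251.0]] side [223.  167.5]
pin 0.034 [280.3 227.2] ends [[280.3, 205.8], [280.2, 247.9]] side [223.4 170.8]
(array([0.01978, 0.03101]), np.float64(0.04651), np.float64(10.587481826719005))
```

View pics/w3.png

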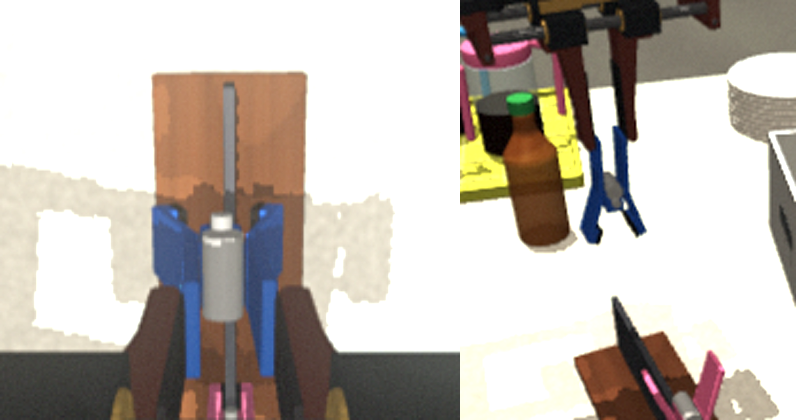

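The clip is off the rack and open, and the pink clip hasn't moved. In the wrist crop the pin sits at column 222 against 229 for the tool axis, so the clip is leaning slightly in the grip. I'll measure the lean.

```bash
python3 - <<'E'
from h import *
s=env.read_state();im=env.snapshot("wrist");c=env.calibration("wrist");H=np.array(c["hand_eye"])
h=cv2.cvtColor(im,cv2.COLOR_BGR2HSV);m=cv2.inRange(h,(105,120,30),(130,255,255))
m[:,:230]=0;m[:,330:]=0;D=[]
for v in range(190,290,3):
    u=np.flatnonzero(m[v])
    if len(u)<4: continue
    d=H[:3,:3]@[0,(v-c["cy"])/c["fy"],1];t=(.013-H[0,3])/d[0]
    z=H[2,3]+t*d[2];y=((u.min()+u.max())/2-c["cx"])*t/c["fx"]+H[1,3]
    w=(u.max()-u.min()+1)*t/c["fx"];D.append((z,y,w));print(v,u.min(),u.max(),"z %.1f ymid %.2f w %.1f"%(z*1e3,y*1e3,w*1e3))
D=np.array(D);print(np.polyfit(D[:,0],D[:,1],1))
E
```

```text
199 247 302 z 70.7 ymid -4.93 w 47.9
202 247 302 z 59.9 ymid -4.75 w 45.9
205 247 302 z 50.0 ymid -4.59 w 44.0
208 247 301 z 40.8 ymid -4.81 w 41.6
211 265 301 z 32.4 ymid 1.89 w 26.9
214 258 301 z 24.5 ymid -0.65 w 30.9
217 248 301 z 17.1 ymid -4.04 w 36.6
220 250 301 z 10.3 ymid -3.27 w 34.1
223 248 301 z 3.9 ymid -3.82 w 34.2
226 248 301 z -2.1 ymid -3.72 w 33.2
229 250 298 z -7.7 ymid -3.93 w 29.2
232 257 300 z -13.0 ymid -1.23 w 25.4
235 259 299 z -18.0 ymid -0.93 w 23.0
238 260 299 z -22.8 ymid -0.65 w 21.8
241 260 298 z -27.2 ymid -0.92 w 20.7
244 261 298 z -31.4 ymid -0.65 w 19.6
247 261 298 z -35.5 ymid -0.65 w 19.1
250 261 298 z -39.3 ymid -0.65 w 18.7
253 261 298 z -42.9 ymid -0.65 w 18.2
256 261 298 z -46.3 ymid -0.65 w 17.8
259 261 298 z -49.6 ymid -0.65 w 17.3
262 261 298 z -52.8 ymid -0.65 w 17.0
265 261 298 z -55.8 ymid -0.65 w 16.6
268 261 298 z -58.6 ymid -0.65 w 16.2
271 261 266 z -61.4 ymid -7.33 w 2.5
[-0.02270222 -0.00237272]
```

The lean is about 0.05 rad about tool x, so I'll undo it with ax = -0.05. Next is a hover over the wall.

Request:
play_rows:
  deltas:
    - [1,0.0198,0.031,0,0,0,0.0465]
    - [1,0.0198,0.031,0,0,0,0.0465]
    - [1,0.0198,0.031,0,0,0,0.0465]
    - [1,0.0198,0.031,0,0,0,0.0465]
    - [1,0.0198,0.031,0,0,0,0.0465]
    - [1,0.0198,0.031,0,0,0,0.0465]
    - [1,0,0,0,-0.05,0,0]
    - [1,0,0,0,0,0,0]
    - [1,0,0,0,0,0,0]

```text
clock: 6.02
eef_pos: [0.6365, 0.1984, 0.2354]
eef_rot: [0.739, 0.673, 0.017, 0.018]
ft_force: [0.5, 0.0, -0.6]
width: 0.0222
gripper_force: 29.9
```

```bash
python3 - <<'E'
from h import *
s=env.read_state();im=env.snapshot("wrist");im2=env.snapshot("top");C=cam("wrist",s)
print({k:np.round(s[k],4).tolist() for k in("clock","eef_pos","ft_force","width")},R.from_quat(s["eef_rot"]).as_matrix().round(3).tolist())
for P in[(.6366,.1984,.12),(.647,.3074,.12),(.6262,.0894,.12),(.6366,.1984,.2)]:print(np.round(proj(C,P),1))
cv2.imwrite("pics/w4.png",cv2.convertScaleAbs(np.hstack([im[:330,140:440],cv2.resize(im2[120:210,110:260],(450,330))]),alpha=1.2))
cv2.imwrite("pics/w4raw.png",im)
E
```

```text
{'clock': 6.025, 'eef_pos': [0.6365, 0.1984, 0.2354], 'ft_force': [0.5338, 0.0294, -0.647], 'width': 0.0222} [[0.094, 0.994, 0.05], [0.996, -0.094, -0.004], [0.0, 0.05, -0.999]]
[274.7 201.3]
[274.4  85.4]
[275.  297.4]
[278.3 226.4]
```

View pics/w4.png

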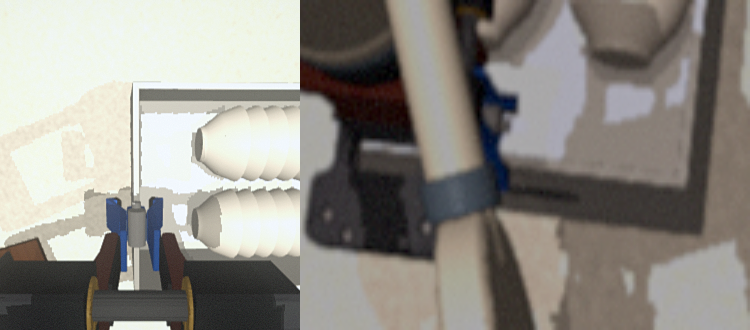

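The wrist view shows the wall top as a vertical band near column 275 (135 in the crop). The jaws straddle it at columns 107–163 of the crop, and the far corner is at row 83. I'll compute the relative offset between jaws and wall.

```bash
python3 - <<'E'
from h import *
s=env.read_state();im=cv2.imread("pics/w4raw.png");C=cam("wrist",s);c,M,p=C
T=R.from_quat(s["eef_rot"]).as_matrix();e=np.array(s["eef_pos"])
h=cv2.cvtColor(im,cv2.COLOR_BGR2HSV);m=cv2.inRange(h,(105,120,30),(130,255,255));m[:,:230]=0;m[:,330:]=0
X=np.array([T[1,0]*-1*-1,0,0]) # unused
n=np.array([np.cos(np.radians(-5.4)),np.sin(np.radians(-5.4)),0]);y=np.array([-n[1],n[0],0])
def hit(u,v,a):  # ray with plane y.(P-e)=a (front face of clip)
    d=M@np.array([(u-c["cx"])/c["fx"],(v-c["cy"])/c["fy"],1]);return p+d*((a-y@(p-e))/(y@d))
for v in range(196,268,4):
    u=np.flatnonzero(m[v])
    if len(u)<4: continue
    a,b=hit(u.min(),v,.013),hit(u.max(),v,.013);q=(a+b)/2
    print(v,u.min(),u.max(),"h %.1f across %.2f w %.1f"%(q[2]*1e3,n@(q-e)*1e3,n@(b-a)*1e3))
g=cv2.cvtColor(im,cv2.COLOR_BGR2GRAY)
for v in(100,120,140,160,180):
    print(v,g[v,266:288].tolist(),[round(n@(at_z(C,u,v,.12)-e)*1e3,2) for u in(272,276,280)])
print("corner along",[round(y@(at_z(C,275,v,.12)-e)*1e3,1) for v in(82,84,86)], g[76:92,276].tolist())
E
```

```text
200 247 294 h 169.0 across -4.99 w 39.4
224 259 301 h 234.4 across -0.43 w 26.2
232 258 299 h 249.2 across -2.07 w 23.6
236 260 299 h 255.8 across -1.83 w 21.6
240 260 298 h 261.9 across -2.41 w 20.3
244 261 298 h 267.6 across -2.43 w 19.0
248 261 298 h 272.9 across -2.70 w 18.4
252 261 298 h 277.8 across -2.95 w 17.8
256 261 298 h 282.5 across -3.19 w 17.2
260 261 298 h 286.8 across -3.41 w 16.7
264 261 298 h 290.9 across -3.61 w 16.2
100 [195, 196, 199, 202, 128, 91, 107, 212, 209, 205, 207, 209, 201, 115, 108, 113, 111, 113, 112, 112, 112, 111] [np.float64(-1.94), np.float64(1.78), np.float64(5.51)]
120 [194, 197, 199, 203, 161, 95, 105, 205, 210, 205, 206, 208, 203, 130, 147, 208, 210, 206, 206, 205, 205, 207] [np.float64(-2.05), np.float64(1.74), np.float64(5.53)]
140 [197, 195, 195, 195, 133, 91, 110, 198, 210, 206, 207, 209, 203, 133, 138, 150, 208, 209, 205, 205, 206, 205] [np.float64(-2.16), np.float64(1.69), np.float64(5.54)]
160 [197, 196, 199, 205, 186, 102, 97, 171, 209, 206, 206, 208, 204, 132, 145, 209, 208, 206, 207, 206, 205, 206] [np.float64(-2.28), np.float64(1.63), np.float64(5.55)]
180 [198, 197, 199, 204, 208, 113, 103, 158, 209, 207, 206, 208, 207, 132, 136, 149, 206, 207, 205, 205, 205, 205] [np.float64(-2.4), np.float64(1.58), np.float64(5.57)]
corner along [np.float64(112.5), np.float64(110.8), np.float64(109.1)] [203, 203, 204, 204, 205, 187, 196, 206, 207, 205, 205, 206, 206, 206, 206, 205]
```

Request:
play_rows:
  deltas:
    - [1,0,0,0.025,0,0,0]
    - [1,0,0,0.02,0,0,0]
    - [1,0,0,0,0,0,0]
    - [1,0,0,0,0,0,0]

```text
clock: 6.62
eef_pos: [0.6392, 0.1983, 0.1905]
eef_rot: [0.739, 0.673, 0.017, 0.019]
ft_force: [0.7, -0.5, -0.8]
width: 0.0224
gripper_force: 29.9
```

```bash
python3 - <<'E'
from h import *
s=env.read_state();im=env.snapshot("wrist");im2=env.snapshot("side");C=cam("wrist",s)
print({k:np.round(s[k],4).tolist() for k in("clock","eef_pos","ft_force","ft_torque","width")})
cv2.imwrite("pics/w5raw.png",im)
a=cv2.resize(im[130:290,200:360],(400,400),interpolation=cv2.INTER_CUBIC)
b=cv2.resize(im2[80:240,260:420],(400,400),interpolation=cv2.INTER_CUBIC)
cv2.imwrite("pics/w5.png",np.hstack([a,cv2.convertScaleAbs(b,alpha=1.4)]))
E
```

```text
{'clock': 6.625, 'eef_pos': [0.6392, 0.1983, 0.1905], 'ft_force': [0.6594, -0.4651, -0.8009], 'ft_torque': [-0.0992, -0.0138, -0.0201], 'width': 0.0224}
```

View pics/w5.png

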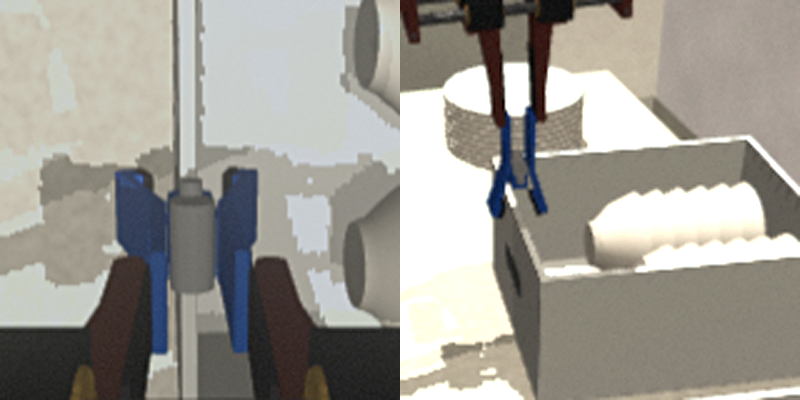

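The jaws' midpoint (186 in the crop) and the wall top (188) line up to within about 0.5 mm, and the jaws straddle the wall at its rim. I'll lower it to seat with a light press.

Request:
play_rows:
  deltas:
    - [1,0,-0.0005,0.013,0,0,0]
    - [1,0,-0.0003,0.01,0,0,0]
    - [1,0,0,0.004,0,0,0]
    - [1,0,0,0.002,0,0,0]
    - [1,0,0,0,0,0,0]
    - [1,0,0,0,0,0,0]

```text
clock: 7.48
eef_pos: [0.6398, 0.1985, 0.1645]
eef_rot: [0.739, 0.673, 0.019, 0.019]
ft_force: [-4.4, -1.9, 13.1]
width: 0.0226
gripper_force: 30.5
```

Request:
play_rows:
  deltas:
    - [1,0,0,0.002,0,0,0]
    - [0.7,0,0,0,0,0,0]
    - [0.62,0,0,0,0,0,0]
    - [0.54,0,0,0,0,0,0]
    - [0.46,0,0,0,0,0,0]
    - [0.38,0,0,0,0,0,0]
    - [0.25,0,0,0,0,0,0]
    - [0.25,0,0,0,0,0,0]

```text
clock: 8.48
eef_pos: [0.6398, 0.1982, 0.1581]
eef_rot: [0.739, 0.673, 0.016, 0.018]
ft_force: [-1.1, -0.2, -0.6]
width: 0.0656
gripper_force: 0.0
```

```bash
python3 - <<'E'
from h import *
s=env.read_state();im=env.snapshot("wrist");im2=env.snapshot("side")
print({k:np.round(s[k],4).tolist() for k in("clock","eef_pos","ft_force","ft_torque","width","gripper_force")})
a=cv2.resize(im[130:290,200:360],(400,400),interpolation=cv2.INTER_CUBIC)
b=cv2.resize(im2[80:240,260:420],(400,400),interpolation=cv2.INTER_CUBIC)
cv2.imwrite("pics/w6.png",np.hstack([a,cv2.convertScaleAbs(b,alpha=1.4)]))
E
```

```text
{'clock': 8.475, 'eef_pos': [0.6398, 0.1982, 0.1581], 'ft_force': [-1.0816, -0.2148, -0.604], 'ft_torque': [-0.0359, -0.0583, -0.0075], 'width': 0.0656, 'gripper_force': 0.0}
```

View pics/w6.png

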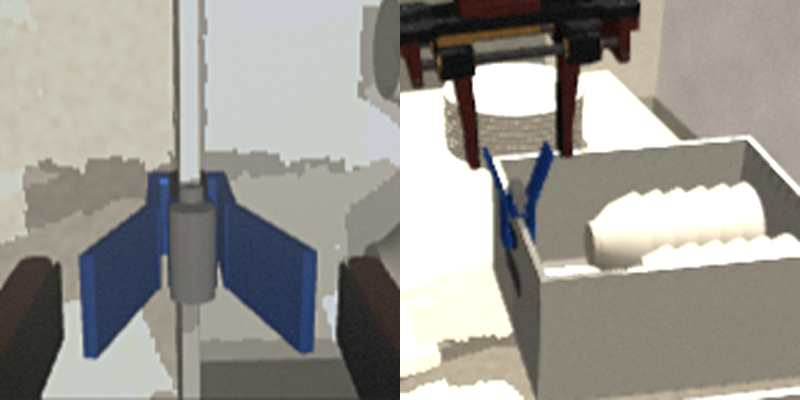

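The clip has sprung shut astride the wall, symmetric, and the fingers are free with no force. I'll retreat and check.

Request:
play_rows:
  deltas:
    - [0,0,0,0,0,0,0]
    - [0,0,0,0,0,0,0]
    - [0,0,0.001,-0.02,0,0,0]
    - [0,0,0.002,-0.04,0,0,0]
    - [0,0,0.002,-0.04,0.05,0,0]
    - [0,0,0,-0.02,0,0,0]
    - [0,0,0,0,0,0,0]
    - [0,0,0,0,0,0,0]

```text
clock: 9.57
eef_pos: [0.6397, 0.1983, 0.2784]
eef_rot: [0.74, 0.673, -0.0, -0.0]
ft_force: [0.1, 0.8, -0.4]
width: 0.0881
gripper_force: 0.0
```

```bash
python3 - <<'E'
from h import *
s=env.read_state();im=env.snapshot("wrist");im2=env.snapshot("side");C=cam("wrist",s);S=cam("side")
print({k:np.round(s[k],4).tolist() for k in("clock","eef_pos","ft_force","width")})
W=np.array([.6385,.1984,.13]);a=np.radians(-5.4);n=np.array([np.cos(a),np.sin(a),0])
for P in(W,W+n*.0275+[0,0,.046],W-n*.0275+[0,0,.046]):print("wrist",np.round(proj(C,P),1),"crop",((np.array(proj(C,P))-[200,110])*2.5).round(),"side crop",((np.array(proj(S,P))-[260,80])*2.5).round()+[400,0])
a=cv2.resize(im[110:270,200:360],(400,400),interpolation=cv2.INTER_CUBIC)
b=cv2.resize(im2[80:240,260:420],(400,400),interpolation=cv2.INTER_CUBIC)
cv2.imwrite("pics/w7.png",np.hstack([a,cv2.convertScaleAbs(b,alpha=1.4)]))
E
```

```text
{'clock': 9.575, 'eef_pos': [0.6397, 0.1983, 0.2784], 'ft_force': [0.0961, 0.7699, -0.3653], 'width': 0.0881}
wrist [279.2 194.3] crop [198. 211.] side crop [517. 199.]
wrist [307.4 204.4] crop [269. 236.] side crop [551. 145.]
wrist [250.8 204.4] crop [127. 236.] side crop [484. 150.]
```

View pics/w7.png

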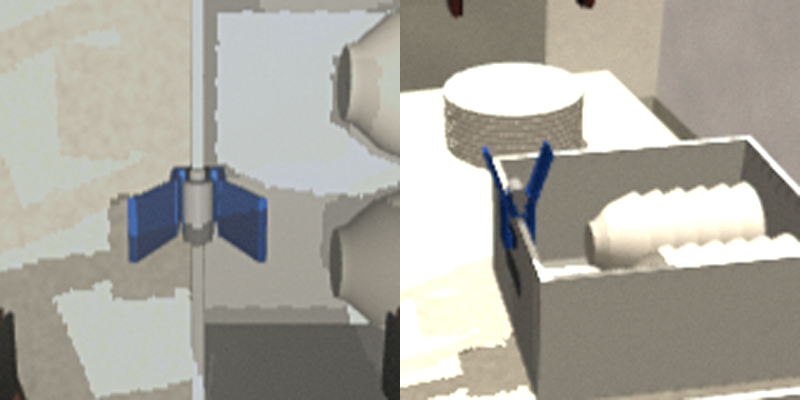

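The lever ends (129 and 267 in the crop) are symmetric about the pin and wall (198). The side-view tips match the predicted upright, seated pose, and the robot is clear of everything.

```bash
python3 -c "
from workcell import env
print(env.job_done())"
```

```text
the job is handed in; nothing more can be done
None
```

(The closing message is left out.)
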